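# Find the heavy side of a wheel on the balancing stand

### The job

Slide the red-knobbed bolt fully home into its keeper so that the axle of the balancing stand is shut in, then find the heavy side of the aluminium wheel: turn the top of the wheel well over away from you, let go and let it swing back to rest by itself, then turn it well over towards you and let it swing back again. The heavy point lies midway between what hung lowest in the two rests: turn the wheel so that this heavy side is straight down, and finish holding the wheel still there between the fingers, with the other things on the bench left where they stand.

Things in the scene. Friction and masses are not known exactly. Their poses are not given: they have to be found in the camera images.
- stand: Balancing stand, fixed: grey base 160 x 250 x 12 mm, two blue forked uprights at y = +90 and -90 mm (18 mm thick, 162 mm free between them), 165 mm high with the bolt's guides. Origin at the centre of the base's underside, z up; x points away from the robot (yaw within 0.3 rad, place varies 8 x 26 cm), y runs along the wheel's axle.
- axle (a point): Centre of the wheel on the axle, 130 mm above the bench, midway between the uprights; axes as the stand's. The wheel turns about y. Turning its top away from the robot brings its low side towards the robot. At the start it rests with the heavy side within 17 degrees of straight down; a turn of about 70 degrees from any rest takes it well up.
- wheel_mark (a point): Red bar on the wheel's faces and rim, this point 55 mm from the axle at mid thickness. The hidden heavy plug (0.3 kg at 36 mm radius) lies at an unknown angle from it, different every time.
- wheel: Aluminium disc, 120 mm diameter, 20 mm thick, black ticks every 10 degrees; origin at its centre, y along the axle, z towards the red bar. Pinch it across the rim from above. Stiff, damped bearings: it stays if let go under 17 to 22 degrees from heavy side down; from further up it swings back slowly (1 to 3 s) and stops about that far short of the bottom, equally on either side.
- bolt (a joint): Travel of the bolt on top of the left (+y) upright, m: 0.036 = fully home in the keeper, 0 to 0.010 (drawn back) at the start. It slides away from the robot along the stand's x against about 1.5 N of friction and stays where it is left.
- bolt_knob (a point): Middle of the bolt's upright red knob, 18 mm in diameter, from 176 to 209 mm above the bench, this point 195 mm up, at y = +90 mm of the stand; a 10 mm pin below it leads to the 10 mm bolt rod, 155 mm up. When home the knob stands 42 mm nearer the robot than the axle, 10 mm before the guide.
- bottle_amber: Bystander: amber bottle, 58 x 58 x 125 mm, right side of the bench; origin at its underside.
- wash_bottle: Bystander: white wash bottle, 93 x 62 x 187 mm, left side; origin at its underside.
- tip_box: Bystander: box of pipette tips, 68 x 118 x 64 mm, right front; origin at its underside.
- stopper_a: Bystander: red rubber stopper, 33 mm, 30 mm high, right beside the stand.
- marker_black: Bystander: marker pen with black cap, 126 mm long, lying left of the stand.
- vial_a: Bystander: small vial with black cap, 25 x 25 x 55 mm, right beside the stand.
- tape_roll: Bystander: roll of tape, 66 mm, 20 mm high, lying left of the stand.

How it is judged:
By the outcome, as a careful person would: the job done as asked, in the order asked, and still so for the second after the job is handed in, while the arm keeps its last pose, push and grip.
It also fails if it takes over 61 s, if anything falls off the work surface, if the arm or the gripper's body presses on something with over 40 N, if the wrist force passes 120 N, or if a joint passes its speed limit or range.

### The arm

A 7-joint arm with a two-finger parallel gripper is mounted at the origin on a cart in front of the work surface, level with it; the furniture and walls round the work are solid. World frame = base frame: x ahead of the robot, y to its left, z up, the work surface at z = 0. Lengths are in m, angles in rad, forces in N, time in s.
With the tool pointing down it reaches from about 0.4 to 0.85 m from the base axis. Payload 4.4 kg.
Tool frame: the origin (TCP) lies on the centre line of the jaws, within the pads' length; the fingertips stand 22 mm ahead of it and the grasp point (between the pads) lies 3 mm ahead of it; z points along the fingers, y is the line along which they close (so a half turn about z gives the same grasp; the last joint's range is limited). The gripper opens to 94 mm and grips with 3 to 60 N. Pads are 16 mm wide; open, the fingers measure 119 mm over their backs; the gripper's body (75 mm by 177 mm) begins 78 mm behind the grasp point.
Start: joints at [1.172, 0.628, 0.038, 1.517, -0.027, 0.996, -0.02], TCP at [0.212, -0.614, 0.19] pointing down, gripper open.
Joint ranges: [-3.06, 3.06], [-0.37, 2.12], [-1.25, 1.32], [0.18, 2.47], [-1.1, 4.24], [0.23, 1.98], [-2.94, 2.94]. Speed limits (rad/s): [2.57, 2.57, 3.14, 3.14, 3.14, 3.14, 3.14].

### API

Orientations are given as a unit quaternion [x, y, z, w].
In Python, from station import bot, cams gives the robot as it stands. The module is installed in compiled form; this text tells all that it offers.
- The arm moves only by the shell command python3 -m jog [FORCE], which reads ROWS from standard input. ROWS is a JSON list of rows, 1 to 5 of them, each an object with the fields jaw (the finger opening in m), sx, sy, sz (the shift in units of 50 mm), yaw (a turn about the tool's z in units of 0.2 rad); a field left out counts as zero (the opening has to be given); each row is the pose to reach, as a shift and turn from the pose commanded when the command began, along the tool's axes at that moment; what a row does not reach only later rows make up. A row lasts 1/10 s, in which the tool goes at most 0.05 m and 0.15 rad, less where a joint would pass 70% of its speed; a pose out of reach is approached as far as the arm can. The fingers move at their own pace and stop on an object; FORCE is the grip in N (left out, the last holds). Time passes only in rows, so rows that do not move let the fingers close. It prints the time, the measured TCP pose, the force, the opening and the grip force at its end. Input that does not fit is refused with a message, and nothing moves.
- bot.get_obs(): the state, without advancing time (a new reading comes with each control period).
- cams.capture(name): name is "scene" or "side" or "wrist"; returns (picture, depth): 480x640x3 uint8, red, green, blue; 480x640 float32, m along the optical axis (not along the pixel's ray), 0 where there is no reading.
- cams.camera_params(name): a dict with "fovy" (degrees; the focal length in pixels is half the picture's height over the tangent of half this angle, whatever the lens; pixels are square), "cx", "cy" (the principal point, pixels), "eye" and "orientation" of the camera in the world. Camera axes: x right, y up, looking along -z (the intrinsics and any distortion apply to the point x, -y, -z); pixel columns grow to the right and rows downward; lengths in m; the calibration is good to about 2 mm. A picture is of the moment at which its call begins: read the wrist's pose just before it. camera_params takes no time and is no camera call; for the wrist camera it gives the pose at the moment of the call.
- bot.finish_job(): hands the job in; it is judged then, once.
The state is a dict: "time": time; "qpos": joint angles; "qvel": joint speeds; "effort": joint torques, N m; "ee_pos": TCP position; "tool_rot": TCP orientation; "contact_force": force on the tool from outside, world axes, zero at the start; "moment": the same for the moment, N m; "grip_width": finger opening in m; "gripper_force": force on a finger pad.
Only numpy, scipy, OpenCV 4.12 (cv2) and the standard library are available. Lean on these libraries where they do the work, as an engineer would, in place of code of your own. Each camera call takes 0.05 s, during which the arm holds its last target. There are 200 camera calls.

## Working session

There is one attempt and no reset: what is moved stays moved. The work goes in short steps, Python scripts to look and compute and a shell command to move; the robot and the scene stay as the last step left them, time stands still between calls to the robot, and variables do not carry over. Pictures are saved under pics/ and viewed, at most 10 in all, crops included, and the job is handed in when it is done.

```bash
mkdir -p pics; cat > h.py <<'E'
import numpy as np, cv2
from scipy.spatial.transform import Rotation as R
from station import bot, cams
def K(n):
    p=cams.camera_params(n); f=240/np.tan(np.radians(p['fovy'])/2); return p,f
def cap(n,fn=None):
    p,f=K(n); im,d=cams.capture(n)
    if fn: cv2.imwrite('pics/'+fn,im[:,:,::-1])
    return im,d,p,f
def rot(p):
    o=np.array(p['orientation']); return o if o.shape==(3,3) else R.from_quat(o).as_matrix()
def ray(p,f,u,v):
    d=np.array([(u-p['cx'])/f,-(v-p['cy'])/f,-1.]); return np.array(p['eye']),rot(p)@d
def onplane(p,f,u,v,z):
    e,d=ray(p,f,u,v); return e+d*(z-e[2])/d[2]
def cloud(d,p,f):
    v,u=np.mgrid[:480,:640]; c=np.stack([(u-p['cx'])/f*d,-(v-p['cy'])/f*d,-d],-1)
    return c@rot(p).T+np.array(p['eye'])
def proj(p,f,X):
    c=rot(p).T@(np.array(X)-np.array(p['eye'])); return p['cx']+f*c[0]/-c[2], p['cy']-f*c[1]/-c[2]
E
python3 - <<'E'
from h import *
for n in('scene','side'):
    im,d,p,f=cap(n,n+'0.png'); print(n,p,f)
o=bot.get_obs();print(o['time'],o['ee_pos'],o['tool_rot'],o['grip_width'])
E
```

```text
scene {'fovy': 45.07825060658819, 'cx': 321.8937509281111, 'cy': 243.5404525904653, 'eye': array([-0.2654603 ,  0.77689465,  1.3591504 ]), 'orientation': array([-0.14169178,  0.3319906 ,  0.8509716 , -0.38151412])} 578.2940015520018
side {'fovy': 42.03248887927922, 'cx': 330.88798752460184, 'cy': 240.04822967758807, 'eye': array([ 0.03225994, -1.22553224,  0.86489179]), 'orientation': array([ 0.49891147, -0.0975507 , -0.16666487,  0.84486332])} 624.691938410717
0.1 [ 0.21218021 -0.61374118  0.1896769 ] [ 9.86189201e-01  1.65620566e-01 -1.46319129e-04 -8.16668015e-04] 0.09419716682228846
```

View pics/scene0.png

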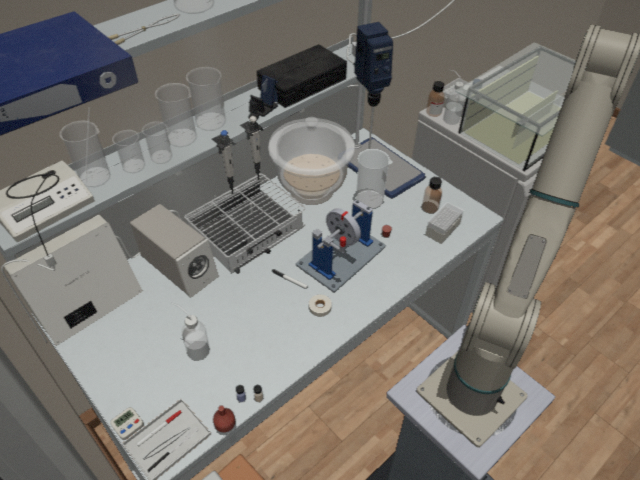

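View pics/side0.png

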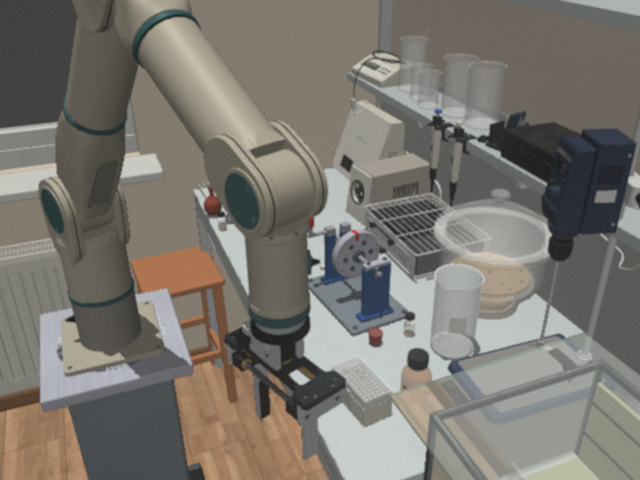

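Scene picture: the stand is at about (342,258), with its uprights at (322,255) and (362,225), the wheel at (343,227) and a red knob at (342,241). In the side picture the wheel is at (358,253). Next I measure the stand.

```bash
python3 - <<'E'
from h import *
for n in('scene','side'):
    im,d,p,f=cap(n); C=cloud(d,p,f); hsv=cv2.cvtColor(im,cv2.COLOR_RGB2HSV)
    roi=np.zeros((480,640),bool)
    if n=='scene': roi[190:300,285:400]=1
    else: roi[200:360,300:420]=1
    H,S,V=[hsv[...,i].astype(int) for i in range(3)]
    blue=roi&(H>100)&(H<125)&(S>130)&(V>40); red=roi&((H<8)|(H>172))&(S>140)&(V>80)
    for nm,m in(('blue',blue),('red',red)):
        k,l,st,ce=cv2.connectedComponentsWithStats(m.astype(np.uint8))
        for i in range(1,k):
            if st[i,4]>8:
                q=C[(l==i)&(d>0)]; print(n,nm,st[i],ce[i].round(1),np.median(q,0).round(3),q.min(0).round(3),q.max(0).round(3))
    # base plate top: z 12mm
    g=roi&(abs(C[...,2]-0.012)<0.005)&(d>0)&(V<170)
    q=C[g][:,:2].astype(np.float32); r=cv2.minAreaRect(q); print(n,'base',len(q),r)
    c=im[190:300,285:400] if n=='scene' else im[200:340,290:420]
    cv2.imwrite(f'pics/{n}c.png',cv2.resize(c[:,:,::-1],None,fx=4.5 if n=='scene' else 4,fy=4.5 if n=='scene' else 4,interpolation=cv2.INTER_CUBIC))
a=cv2.imread('pics/scenec.png');b=cv2.imread('pics/sidec.png')
a=cv2.resize(a,(400,383));b=cv2.resize(b,(400,431));o=np.zeros((431,800,3),np.uint8);o[:383,:400]=a;o[:,400:]=b;cv2.imwrite('pics/both.png',o)
E
```

```text
scene blue [353 206   7   9  33] [355.5 209.9] [ 0.591 -0.151  0.132] [ 0.58  -0.162  0.102] [ 0.603 -0.145  0.149]
scene blue [357 213  16  33 304] [364.8 228.3] [ 0.55  -0.155  0.083] [ 0.531 -0.178  0.016] [ 0.583 -0.147  0.147]
scene blue [309 239  26  40 552] [322.2 259.7] [0.544 0.026 0.071] [0.511 0.003 0.016] [0.594 0.039 0.148]
scene red [342 212   5   8  13] [343.5 214.7] [ 0.56  -0.068  0.189] [ 0.557 -0.08   0.175] [ 0.564 -0.06   0.193]
scene red [340 237   6  10  49] [342.6 241. ] [0.478 0.014 0.204] [0.472 0.004 0.185] [0.486 0.02  0.215]
scene base 1801 ((0.6044948101043701, -0.13322052359580994), (0.3914947807788849, 0.4292418658733368), 50.50168228149414)
side blue [324 276  17   7  45] [331.7 279.5] [0.535 0.001 0.019] [ 0.513 -0.005  0.016] [0.559 0.009 0.023]
side blue [383 309   9   5  17] [387.4 310.8] [ 0.603 -0.172  0.02 ] [ 0.592 -0.175  0.014] [ 0.615 -0.166  0.022]
side blue [357 313  22   8  63] [365.6 316.1] [ 0.542 -0.174  0.02 ] [ 0.531 -0.183  0.016] [ 0.581 -0.156  0.025]
side red [310 218   3   9  24] [311.  221.9] [0.483 0.001 0.193] [ 0.478 -0.005  0.183] [0.487 0.006 0.204]
side red [353 231   5   9  16] [355.8 233.8] [ 0.563 -0.081  0.188] [ 0.558 -0.086  0.175] [ 0.567 -0.071  0.19 ]
side base 2716 ((0.6527186632156372, 0.041465312242507935), (0.6415732502937317, 0.27592843770980835), 57.4094352722168)
```

View pics/both.png

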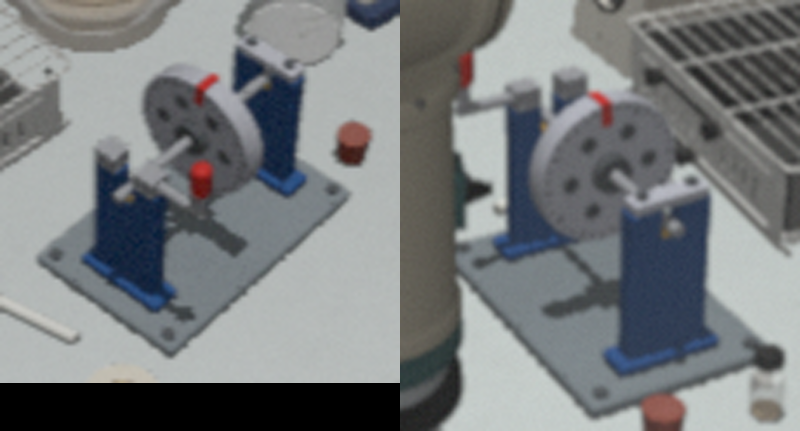

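```bash
python3 - <<'E'
from h import *
p,f=K('scene')
for u,v in((296.5,264.2),(334.5,292.1),(385.4,245.5)): print(onplane(p,f,u,v,.012).round(4))
A,B,C=[onplane(p,f,u,v,.012) for u,v in((296.5,264.2),(334.5,292.1),(385.4,245.5))]
print('ctr',(A+C)/2, 'len',np.linalg.norm(A-B),np.linalg.norm(B-C),'yaw',np.arctan2(*(A-B)[1::-1]),np.arctan2(*(B-C)[1::-1])-np.pi/2)
print('knob',onplane(p,f,342.6,241,.195)); p2,f2=K('side'); print('knob side', onplane(p2,f2,311.5,221.9,.195))
# wheel: cloud fit in region
for n in('scene','side'):
    im,d,p,f=cap(n); X=cloud(d,p,f)
    c=(A+C)/2; y=(B-C)/np.linalg.norm(B-C); y[2]=0; x=np.array([y[1],-y[0],0]); L=np.stack([(X-c)@x,(X-c)@y,X[...,2]],-1)
    m=(d>0)&(abs(L[...,1])<.03)&(abs(L[...,0])<.08)&(L[...,2]>.06)&(L[...,2]<.2)
    q=L[m]; print(n,m.sum(),np.percentile(q,[1,50,99],axis=0).round(4))
    up=(d>0)&(abs(abs(L[...,1])-.09)<.02)&(abs(L[...,0])<.08)&(L[...,2]>.135)&(L[...,2]<.2)
    for s in(1,-1):
        k=L[up&(s*L[...,1]>0)]; 
        if len(k): print(s,np.percentile(k,[2,50,98],axis=0).round(4))
E
```

```text
[0.6232 0.0595 0.012 ]
[0.4681 0.0453 0.012 ]
[ 0.4972 -0.2     0.012 ]
ctr [ 0.56023229 -0.07024643  0.012     ] len 0.1557876543552749 0.24706180237908698 yaw 0.09158840470055668 0.11812292328705998
knob [0.48262021 0.00870454 0.195     ]
knob side [ 0.48274953 -0.00296179  0.195     ]
scene 854 [[-0.0545 -0.0112  0.082 ]
 [-0.0027  0.0074  0.1478]
 [ 0.0619  0.0201  0.1931]]
1 [[-0.0738  0.0787  0.1359]
 [-0.0143  0.093   0.1597]
 [ 0.036   0.1005  0.1958]]
-1 [[-0.0298 -0.1     0.136 ]
 [ 0.0016 -0.0853  0.1525]
 [ 0.0344 -0.0778  0.1615]]
side 1615 [[-0.055  -0.0234  0.0726]
 [-0.0066 -0.0125  0.1394]
 [ 0.059   0.0056  0.1873]]
1 [[-0.0732  0.0734  0.1364]
 [-0.0179  0.0813  0.1555]
 [ 0.036   0.0945  0.194 ]]
-1 [[-0.0309 -0.1052  0.1356]
 [-0.0024 -0.0995  0.1495]
 [ 0.0335 -0.0843  0.158 ]]
```

Careful with the scale: shifts go in units of 50 mm and turns go in units of 0.2 rad. That gives: -0.05 m is -1, -0.04 m is -0.8.

```bash
echo '[{"jaw":0.05, "sx":0.7, "sy":-0.4, "sz":-0.6}, {"jaw":0.05, "sx":1.4, "sy":-0.8, "sz":-1}, {"jaw":0.05, "sx":2.2, "sy":-1.2, "sz":-1.4}, {"jaw":0.05, "sx":3, "sy":-1.6, "sz":-1.8}, {"jaw":0.05, "sx":3.8, "sy":-2, "sz":-2.2}]' | python3 -m jog 10; echo '[{"jaw":0.05, "sx":0.6, "sy":-0.6}, {"jaw":0.05, "sx":1.2, "sy":-1.2}, {"jaw":0.05, "sx":1.8, "sy":-2}, {"jaw":0.05, "sx":2.4, "sy":-2.8}, {"jaw":0.05, "sx":3, "sy":-3.6}]' | python3 -m jog; echo '[{"jaw":0.05, "sx":0.4, "sy":-0.8, "yaw":0.5}, {"jaw":0.05, "sx":0.8, "sy":-1.6, "yaw":1.115}, {"jaw":0.05, "sx":1.2, "sy":-2.4, "yaw":1.115}, {"jaw":0.05, "sx":1.2, "sy":-3.2, "sz":-0.4, "yaw":1.115}, {"jaw":0.05, "sx":1.2, "sy":-3.6, "sz":-0.6, "yaw":1.115}]' | python3 -m jog
python3 - <<'E'
from h import *
im,d,p,f=cap('wrist','w1.png'); print(p,f); o=bot.get_obs();print(o['time'],o['ee_pos'],R.from_quat(o['tool_rot']).as_matrix().round(3))
E
```

```text
time: 0.8
ee_pos: [0.3602, -0.4563, 0.3014]
tool_rot: [0.986, 0.166, 0.0, 0.0]
contact_force: [0.1, -0.5, 0.3]
grip_width: 0.0574
gripper_force: 0.0
time: 1.3
ee_pos: [0.4425, -0.2367, 0.3007]
tool_rot: [0.986, 0.165, 0.0, 0.0]
contact_force: [1.4, -0.0, -0.4]
grip_width: 0.0503
gripper_force: 0.0
time: 1.8
ee_pos: [0.4397, -0.045, 0.3315]
tool_rot: [0.998, 0.057, 0.0, -0.001]
contact_force: [0.6, -0.7, 1.2]
grip_width: 0.0497
gripper_force: 0.0
{'fovy': 66.57497798582277, 'cx': 314.397604245581, 'cy': 234.40301096909315, 'eye': array([ 0.5034442 , -0.03735338,  0.52554216]), 'orientation': array([-0.08524219,  0.07631023, -0.66085511,  0.7417419 ])} 365.5389996375596
1.85 [ 0.43980322 -0.04308047  0.33284315] [[ 0.993  0.117  0.003]
 [ 0.117 -0.993  0.002]
 [ 0.003 -0.002 -1.   ]]
```

View pics/w1.png

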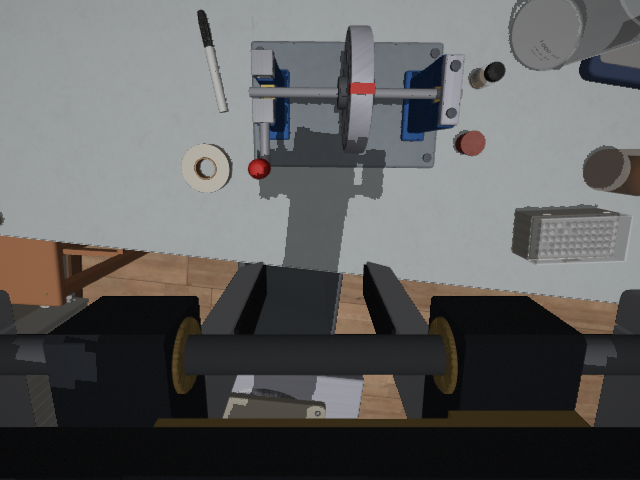

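Wrist picture: knob at (259,169), red bar on the rim at (362,88), axle from (250,92) to (440,94), and base corners near (251,42), (443,43), (435,167) and (253,167).

```bash
python3 - <<'E'
from h import *
p,f=K('wrist'); im=cv2.imread('pics/w1.png'); hsv=cv2.cvtColor(im,cv2.COLOR_BGR2HSV).astype(int)
P=lambda u,v,z: onplane(p,f,u,v,z)
c=[P(251,42,.012),P(443,43,.012),P(435,167,.012),P(253,167,.012)]
print(np.round(c,4), 'ctr',np.mean(c,0))
for a,b in((0,1),(3,2)): e=c[a]-c[b]; print('yaw',np.arctan2(-e[0],e[1]),np.linalg.norm(e))
e=P(250,92.5,.13)-P(440,94,.13); print('axle yaw',np.arctan2(-e[0],e[1]),np.linalg.norm(e),P(250,92.5,.13),P(440,94,.13))
m=((hsv[...,0]<8)|(hsv[...,0]>172))&(hsv[...,1]>140)&(hsv[...,2]>80); m[:,440:]=0;m[220:]=0
k,l,st,ce=cv2.connectedComponentsWithStats(m.astype(np.uint8))
for i in range(1,k):
    if st[i,4]>8: print(st[i],ce[i],P(*ce[i],.195),P(*ce[i],.19))
E
```

```text
[[ 0.6282  0.0624  0.012 ]
 [ 0.6559 -0.1837  0.012 ]
 [ 0.4998 -0.2035  0.012 ]
 [ 0.4702  0.0472  0.012 ]] ctr [ 0.56350664 -0.06938564  0.012     ]
yaw 0.11226235206092075 0.24760148751014383
yaw 0.1174665970099261 0.2523918268066741
axle yaw 0.10976150015905012 0.19446363398247218 [0.55222822 0.03728507 0.13      ] [ 0.57353001 -0.15600833  0.13      ]
[350  83  25  11 267] [361.94756554  87.87265918] [ 0.5590694  -0.06920902  0.195     ] [ 0.5599119  -0.06971757  0.19      ]
[248 159  19  18 251] [256.85657371 167.50199203] [0.48184247 0.0143729  0.195     ] [0.48152215 0.01512286 0.19      ]
```

To row units: 0.09 m is 1.8, -0.05 m is -1.

```bash
echo '[{"jaw":0.05, "sx":0.5, "sy":-0.5, "sz":0.4}, {"jaw":0.05, "sx":0.96, "sy":-1, "sz":1}, {"jaw":0.05, "sx":0.96, "sy":-1, "sz":1.8}, {"jaw":0.05, "sx":0.96, "sy":-1, "sz":2.4}, {"jaw":0.05, "sx":0.96, "sy":-1, "sz":2.56}]' | python3 -m jog; echo '[{"jaw":0.01}, {"jaw":0.01}, {"jaw":0.01}, {"jaw":0.01}, {"jaw":0.01}]' | python3 -m jog 15
```

```text
time: 2.35
ee_pos: [0.4801, 0.0054, 0.1995]
tool_rot: [0.998, 0.055, -0.003, 0.0]
contact_force: [-0.7, -0.6, 0.2]
grip_width: 0.0502
gripper_force: 0.0
time: 2.85
ee_pos: [0.4829, 0.006, 0.2033]
tool_rot: [0.998, 0.055, 0.001, 0.0]
contact_force: [0.6, -0.6, -0.1]
grip_width: 0.0135
gripper_force: 0.0
```

```bash
python3 - <<'E'
from h import *
im,d,p,f=cap('wrist','w2.png'); o=bot.get_obs();print(o['time'],o['ee_pos'],o['grip_width'],o['gripper_force'])
E
```

```text
2.9 [0.482786   0.00599417 0.20312129] 0.011204900061248475 0.0
```

View pics/w2.png

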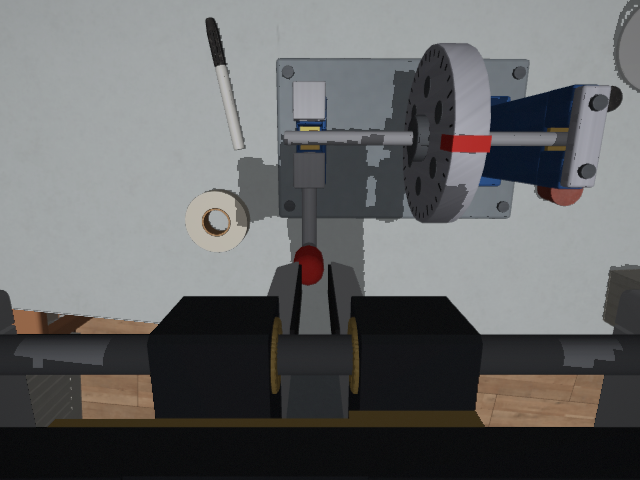

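Wrist picture: the red knob at (309,265) stands just ahead of the nearly closed fingers, between them. I check its position and then push it with closed fingers.

```bash
python3 - <<'E'
from h import *
p,f=K('wrist'); c=np.array([.5625,-.0695]);y=.113
for a in((309,265,.195),(309,249,.209),(324,265,.195)):
    q=onplane(p,f,*a); r=q[:2]-c; print(q.round(4), r[0]*np.cos(y)+r[1]*np.sin(y), -r[0]*np.sin(y)+r[1]*np.cos(y))
o=bot.get_obs(); q=o['ee_pos']; r=q[:2]-c; print(q, r[0]*np.cos(y)+r[1]*np.sin(y), -r[0]*np.sin(y)+r[1]*np.cos(y))
E
echo '[{"jaw":0, "sy":-0.04}, {"jaw":0, "sy":-0.04}, {"jaw":0, "sx":0.1, "sy":-0.04}]' | python3 -m jog
```

```text
[0.4812 0.0094 0.195 ] -0.07187741956167074 0.08756750456111637
[0.4946 0.0106 0.209 ] -0.058417131815822906 0.0872892215232382
[0.4822 0.0008 0.195 ] -0.0719056589855923 0.07887662604286069
[0.482786   0.00599417 0.20312129] -0.0706929116417225 0.08400121147768766
time: 3.2
ee_pos: [0.4868, 0.0086, 0.2025]
tool_rot: [0.998, 0.055, -0.0, 0.0]
contact_force: [1.1, -0.7, -0.3]
grip_width: 0.0007
gripper_force: 0.0
```

```bash
echo '[{"jaw":0, "sx":0.06}, {"jaw":0, "sx":0.12}, {"jaw":0, "sx":0.12}]' | python3 -m jog
python3 - <<'E'
from h import *
im,d,p,f=cap('wrist'); a=im[200:320,220:420]; 
cv2.imwrite('pics/w3.png',cv2.resize(a[:,:,::-1],None,fx=4,fy=4)); o=bot.get_obs();print(o['time'],o['ee_pos'],o['contact_force'])
E
```

```text
time: 3.5
ee_pos: [0.4937, 0.0093, 0.2024]
tool_rot: [0.998, 0.055, 0.0, -0.0]
contact_force: [-0.5, -0.5, 0.2]
grip_width: 0.0008
gripper_force: 0.0
3.55 [0.49328918 0.00926856 0.20235692] [-0.05097402 -0.09633958  0.2710605 ]
```

View pics/w3.png

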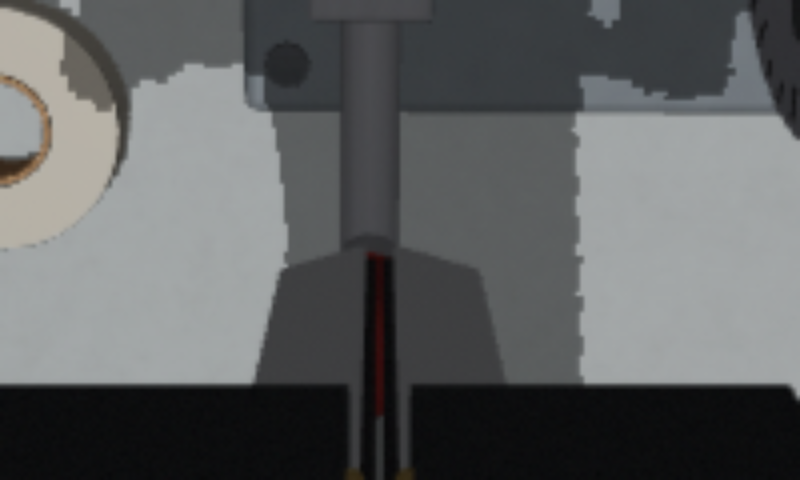

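Crop: the knob is now behind the fingers, seen red through the slit at (378,330), because the squeeze pushed it back. I will lift, step behind it and push with closed fingers.

To row units: -0.045 m is -0.9, -0.051 m is -1.02.

```bash
echo '[{"jaw":0, "sz":-0.8}, {"jaw":0, "sx":-0.9, "sz":-0.8}, {"jaw":0, "sx":-1.02, "sz":-0.8}, {"jaw":0, "sx":-1.02}, {"jaw":0, "sx":-1.02}]' | python3 -m jog; echo '[{"jaw":0, "sx":0.16}, {"jaw":0, "sx":0.32}, {"jaw":0, "sx":0.48}, {"jaw":0, "sx":0.64}, {"jaw":0, "sx":0.8}]' | python3 -m jog;python3 - <<'E'
from h import *
im,d,p,f=cap('wrist'); a=im[140:320,220:420]; 
cv2.imwrite('pics/w4.png',cv2.resize(a[:,:,::-1],None,fx=3,fy=3)); o=bot.get_obs();print(o['time'],o['ee_pos'],o['contact_force'])
E
```

```text
time: 4.05
ee_pos: [0.4391, 0.0033, 0.1999]
tool_rot: [0.998, 0.055, -0.004, 0.0]
contact_force: [-0.5, -0.6, -0.8]
grip_width: 0.0004
gripper_force: 0.0
time: 4.55
ee_pos: [0.4834, 0.0082, 0.2028]
tool_rot: [0.998, 0.055, 0.0, -0.0]
contact_force: [0.3, -0.3, 0.0]
grip_width: 0.0008
gripper_force: 0.0
4.6 [0.48478634 0.00839623 0.20280988] [ 1.00102933 -0.96118894 -0.06603367]
```

View pics/w4.png

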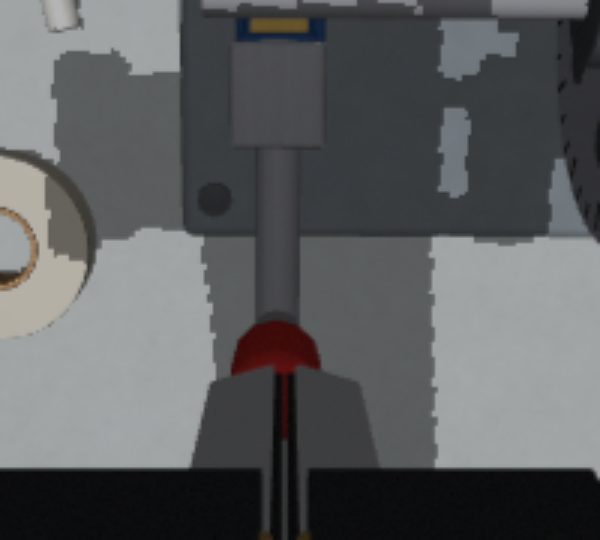

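Crop: the knob is at (277,350), ahead of the finger fronts and in line with them. I continue pushing to the stop.

To row units: 0.01 m is 0.2, 0.013 m is 0.26.

```bash
echo '[{"jaw":0, "sx":0.1}, {"jaw":0, "sx":0.2}, {"jaw":0, "sx":0.26}]' | python3 -m jog; echo '[{"jaw":0, "sx":0.06}, {"jaw":0, "sx":0.1}, {"jaw":0, "sx":0.1}]' | python3 -m jog
```

```text
time: 4.9
ee_pos: [0.4955, 0.0095, 0.2025]
tool_rot: [0.998, 0.055, 0.0, -0.0]
contact_force: [0.8, 0.4, 0.2]
grip_width: 0.0006
gripper_force: 0.0
time: 5.2
ee_pos: [0.5003, 0.01, 0.2025]
tool_rot: [0.998, 0.055, 0.0, -0.0]
contact_force: [-0.3, 0.9, -0.3]
grip_width: 0.0005
gripper_force: 0.0
```

```bash
echo '[{"jaw":0, "sx":0.06}, {"jaw":0, "sx":0.12}, {"jaw":0, "sx":0.12}]' | python3 -m jog; python3 - <<'E'
from h import *
im,d,p,f=cap('wrist'); a=im[140:320,220:420]; 
cv2.imwrite('pics/w5.png',cv2.resize(a[:,:,::-1],None,fx=3,fy=3)); o=bot.get_obs();print(o['time'],o['ee_pos'],o['contact_force'])
E
```

```text
time: 5.5
ee_pos: [0.5066, 0.0107, 0.2025]
tool_rot: [0.998, 0.055, 0.0, -0.0]
contact_force: [0.8, -0.2, 1.1]
grip_width: 0.0006
gripper_force: 0.0
5.55 [0.50621437 0.01072189 0.2024738 ] [-0.12490046  0.05331636  0.29974408]
```

```bash
cat >> h.py <<'E'
C0=np.array([.5625,-.0695]);YAW=.113
def loc(q):
    r=np.asarray(q)[:2]-C0; return np.array([r[0]*np.cos(YAW)+r[1]*np.sin(YAW), -r[0]*np.sin(YAW)+r[1]*np.cos(YAW),q[2]])
def reds(n,roi,amin=8):
    im,d,p,f=cap(n); X=cloud(d,p,f); hsv=cv2.cvtColor(im,cv2.COLOR_RGB2HSV).astype(int)
    m=((hsv[...,0]<8)|(hsv[...,0]>172))&(hsv[...,1]>140)&(hsv[...,2]>60); r=np.zeros_like(m); r[roi[0]:roi[1],roi[2]:roi[3]]=1; m&=r
    k,l,st,ce=cv2.connectedComponentsWithStats(m.astype(np.uint8))
    out=[]
    for i in range(1,k):
        if st[i,4]>=amin: out.append((st[i].tolist(),ce[i].round(1).tolist(),loc(np.median(X[(l==i)&(d>0)],0)).round(4).tolist() if ((l==i)&(d>0)).any() else None))
    return out,p,f
E
python3 - <<'E'
from h import *
for n,roi in(('scene',(190,300,285,400)),('side',(195,300,300,420)),('wrist',(0,310,220,430))):
    o,p,f=reds(n,roi)
    for a in o: print(n,a,loc(onplane(p,f,*a[1],.195)).round(4))
print(loc(bot.get_obs()['ee_pos']))
E
```

```text
scene ([343, 211, 4, 4, 10], [344.5, 212.7], [-0.0019, -0.0024, 0.1916]) [-0.0036 -0.0011  0.195 ]
scene ([384, 232, 5, 4, 14], [385.5, 233.4], [-0.0517, -0.1563, 0.0229]) [-0.1403 -0.0151  0.195 ]
scene ([340, 237, 6, 10, 48], [342.6, 241.1], [-0.0744, 0.091, 0.2024]) [-0.0708  0.087   0.195 ]
side ([308, 216, 5, 11, 39], [310.2, 221.1], [-0.073, 0.0797, 0.1947]) [-0.0725  0.0802  0.195 ]
side ([353, 231, 5, 9, 16], [355.8, 233.8], [-0.0007, -0.0111, 0.1878]) [-0.0109 -0.0256  0.195 ]
[-0.04719296  0.08601758  0.20245929]
```

View pics/w5.png

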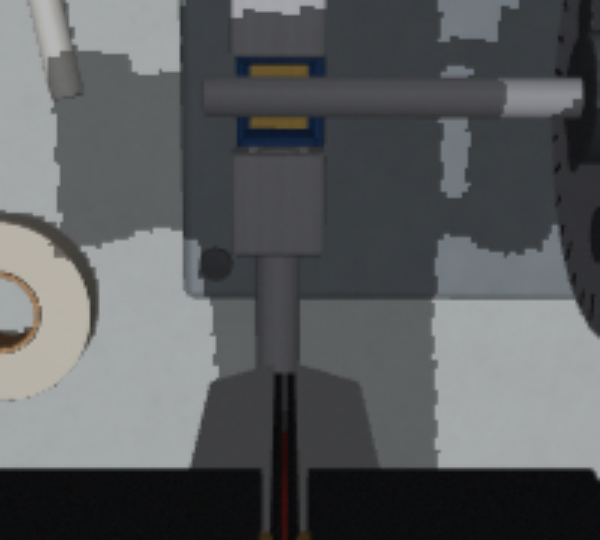

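Crop: the fingers have passed over the knob, still red in the slit, and the mask puts the knob unmoved at x=-71 mm. I check the true fingertip position from the depth images.

```bash
python3 - <<'E'
from h import *
ee=bot.get_obs()['ee_pos']; print(loc(ee))
ims=[]
for n in('scene','side'):
    im,d,p,f=cap(n); X=cloud(d,p,f); L=np.stack([(X[...,0]-C0[0])*np.cos(YAW)+(X[...,1]-C0[1])*np.sin(YAW),-(X[...,0]-C0[0])*np.sin(YAW)+(X[...,1]-C0[1])*np.cos(YAW),X[...,2]],-1)
    m=(d>0)&(L[...,2]>.212)&(L[...,2]<.33)&(abs(L[...,0])<.15)&(abs(L[...,1]-.09)<.1)
    for a in np.arange(.21,.33,.015):
        q=L[m&(L[...,2]>=a)&(L[...,2]<a+.015)]
        if len(q): print(n,a.round(3),len(q),np.percentile(q,[5,50,95],axis=0).round(3).tolist())
    print(n,proj(p,f,ee),proj(p,f,ee-[0,0,.022]))
    u,v=map(int,proj(p,f,ee)); ims.append(cv2.resize(im[v-60:v+60,u-50:u+50,::-1],(400,480),interpolation=cv2.INTER_CUBIC))
cv2.imwrite('pics/b2.png',np.hstack(ims))
E
```

```text
[-0.04719296  0.08601758  0.20245929]
scene 0.21 4 [[-0.055, 0.08, 0.217], [-0.055, 0.087, 0.222], [-0.054, 0.092, 0.224]]
scene 0.225 41 [[-0.057, 0.078, 0.226], [-0.054, 0.095, 0.234], [-0.039, 0.1, 0.239]]
scene 0.24 45 [[-0.057, 0.076, 0.241], [-0.054, 0.094, 0.249], [-0.038, 0.101, 0.254]]
scene 0.255 41 [[-0.058, 0.078, 0.256], [-0.055, 0.096, 0.263], [-0.04, 0.101, 0.27]]
scene 0.27 39 [[-0.057, 0.077, 0.272], [-0.055, 0.097, 0.277], [-0.045, 0.101, 0.284]]
scene 0.285 18 [[-0.057, 0.087, 0.286], [-0.055, 0.097, 0.292], [-0.039, 0.1, 0.298]]
scene 0.3 4 [[-0.051, 0.109, 0.314], [-0.047, 0.137, 0.315], [-0.024, 0.165, 0.315]]
scene 0.315 162 [[-0.081, 0.012, 0.317], [-0.063, 0.118, 0.324], [-0.021, 0.168, 0.329]]
scene (np.float64(336.36417659790976), np.float64(234.81171400643228)) (np.float64(336.12077823870004), np.float64(240.2425863745008))
side 0.21 21 [[-0.058, 0.073, 0.217], [-0.054, 0.08, 0.22], [-0.04, 0.09, 0.224]]
side 0.225 76 [[-0.058, 0.07, 0.225], [-0.054, 0.075, 0.232], [-0.04, 0.094, 0.24]]
side 0.24 70 [[-0.058, 0.07, 0.24], [-0.053, 0.075, 0.249], [-0.041, 0.094, 0.254]]
side 0.255 62 [[-0.058, 0.069, 0.256], [-0.053, 0.074, 0.263], [-0.04, 0.092, 0.269]]
side 0.27 65 [[-0.059, 0.068, 0.271], [-0.055, 0.074, 0.276], [-0.042, 0.093, 0.284]]
side 0.285 44 [[-0.059, 0.071, 0.286], [-0.056, 0.078, 0.294], [-0.051, 0.093, 0.299]]
side 0.3 40 [[-0.075, 0.004, 0.301], [-0.056, 0.008, 0.313], [-0.019, 0.159, 0.314]]
side 0.315 378 [[-0.082, 0.002, 0.316], [-0.069, 0.014, 0.324], [-0.022, 0.16, 0.329]]
side (np.float64(318.56802170034956), np.float64(214.9560443888659)) (np.float64(318.66948560657494), np.float64(223.2137424220841))
```

View pics/b2.png

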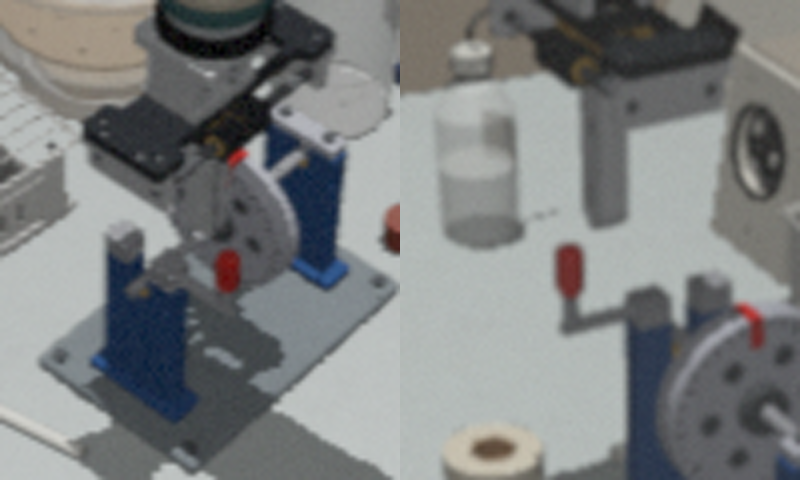

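The crops show the fingertips about 34 mm higher than the reported TCP implies, with their bottom at z≈0.214. The tips had passed over the knob, so I go lower by that much and push again.

To row units: -0.056 m is -1.12, -0.05 m is -1.

```bash
echo '[{"jaw":0, "sx":-1}, {"jaw":0, "sx":-1.12, "sy":-0.04}, {"jaw":0, "sx":-1.12, "sy":-0.04, "sz":0.64}, {"jaw":0, "sx":-1.12, "sy":-0.04, "sz":0.64}]' | python3 -m jog; echo '[{"jaw":0, "sx":0.16}, {"jaw":0, "sx":0.32}, {"jaw":0, "sx":0.48}, {"jaw":0, "sx":0.64}, {"jaw":0, "sx":0.74}]' | python3 -m jog;echo '[{"jaw":0, "sx":0.04}, {"jaw":0, "sx":0.08}, {"jaw":0, "sx":0.08}]' | python3 -m jog; python3 - <<'E'
from h import *
for n,roi in(('scene',(190,300,285,400)),('side',(195,300,300,420))):
    o,p,f=reds(n,roi)
    for a in o: print(n,a,loc(onplane(p,f,*a[1],.195)).round(4))
o=bot.get_obs();print(loc(o['ee_pos']),o['contact_force'])
E
```

```text
time: 6.2
ee_pos: [0.4476, 0.0063, 0.1687]
tool_rot: [0.998, 0.055, -0.003, 0.0]
contact_force: [-0.5, 0.4, -0.3]
grip_width: 0.001
gripper_force: 0.0
time: 6.7
ee_pos: [0.4881, 0.0106, 0.1708]
tool_rot: [0.998, 0.055, 0.0, 0.0]
contact_force: [-1.5, 0.3, 1.2]
grip_width: 0.0001
gripper_force: 0.9
time: 7.0
ee_pos: [0.4912, 0.011, 0.1705]
tool_rot: [0.998, 0.055, 0.0, 0.0]
contact_force: [-0.3, 0.2, 0.8]
grip_width: 0.0006
gripper_force: 0.3
scene ([333, 233, 2, 9, 10], [333.7, 237.2], [-0.0455, 0.095, 0.199]) [-0.0432  0.0923  0.195 ]
scene ([383, 232, 5, 4, 11], [385.0, 233.9], [-0.0503, -0.1583, 0.0156]) [-0.1404 -0.0126  0.195 ]
side ([319, 214, 4, 11, 22], [321.1, 219.3], [-0.0442, 0.0796, 0.1924]) [-0.0458  0.0761  0.195 ]
side ([353, 231, 5, 9, 16], [355.8, 233.8], [-0.0023, -0.0141, 0.1881]) [-0.0109 -0.0256  0.195 ]
[-0.06187137  0.08803092  0.17051218] [ 0.53989498 -0.48592874 -0.00215996]
```

```bash
echo '[{"jaw":0, "sx":0.04}, {"jaw":0, "sx":0.08}, {"jaw":0, "sx":0.08}]' | python3 -m jog; echo '[{"jaw":0, "sx":0.04}, {"jaw":0, "sx":0.08}, {"jaw":0, "sx":0.08}]' | python3 -m jog
```

```text
time: 7.4
ee_pos: [0.4951, 0.0114, 0.1705]
tool_rot: [0.998, 0.055, 0.0, 0.0]
contact_force: [-0.2, -1.4, 0.3]
grip_width: 0.0005
gripper_force: 0.5
time: 7.7
ee_pos: [0.496, 0.0115, 0.1701]
tool_rot: [0.998, 0.055, -0.003, 0.0]
contact_force: [-6.5, -1.8, 5.9]
grip_width: 0.0003
gripper_force: 3.5
```

```bash
echo '[{"jaw":0, "sx":0.04}, {"jaw":0, "sx":0.04}, {"jaw":0, "sx":-0.24}, {"jaw":0, "sx":-0.24, "sz":-1}, {"jaw":0.05, "sx":-0.24, "sz":-1.5}]' | python3 -m jog; echo '[{"jaw":0.05, "sx":0.4, "sy":0.9}, {"jaw":0.05, "sx":0.72, "sy":1.76}, {"jaw":0.05, "sx":0.72, "sy":1.76}]' | python3 -m jog; python3 - <<'E'
from h import *
for n,roi in(('scene',(190,300,285,400)),('side',(195,300,300,420)),('wrist',(0,310,200,430))):
    o,p,f=reds(n,roi)
    for a in o: print(n,a,loc(onplane(p,f,*a[1],.19)).round(4),loc(onplane(p,f,*a[1],.195)).round(4))
o=bot.get_obs();print(o['time'],loc(o['ee_pos']),o['contact_force'])
E
```

```text
time: 8.2
ee_pos: [0.4885, 0.011, 0.248]
tool_rot: [0.998, 0.055, 0.002, -0.0]
contact_force: [1.1, 0.5, 0.5]
grip_width: 0.0056
gripper_force: 0.0
time: 8.5
ee_pos: [0.5353, -0.08, 0.2458]
tool_rot: [0.999, 0.05, 0.002, 0.002]
contact_force: [-1.5, -1.3, 0.4]
grip_width: 0.0291
gripper_force: 0.0
scene ([342, 212, 5, 8, 14], [343.4, 214.6], [-0.0021, 0.0027, 0.1887]) [-0.0031  0.003   0.19  ] [-0.0062  0.007   0.195 ]
scene ([332, 231, 5, 10, 48], [334.0, 235.3], [-0.0423, 0.0905, 0.2009]) [-0.0362  0.0827  0.19  ] [-0.0392  0.0863  0.195 ]
scene ([383, 232, 6, 4, 16], [385.2, 233.6], [-0.0518, -0.1568, 0.0207]) [-0.1376 -0.018   0.19  ] [-0.1401 -0.0139  0.195 ]
side ([320, 213, 4, 12, 41], [321.6, 217.8], [-0.0422, 0.0805, 0.1967]) [-0.0364  0.0912  0.19  ] [-0.041   0.0824  0.195 ]
wrist ([302, 199, 31, 14, 373], [317.0, 205.4], [-0.0034, -0.0023, 0.1902]) [-0.0034 -0.0022  0.19  ] [-0.0026 -0.0022  0.195 ]
wrist ([200, 246, 3, 11, 21], [200.6, 251.0], [-0.0357, 0.0806, 0.1888]) [-0.0355  0.0803  0.19  ] [-0.0341  0.0787  0.195 ]
8.65 [-0.03019361  0.00078208  0.24522952] [ 0.38536938  0.85615055 -0.39573323]
```

To row units: 0.105 m is 2.1, 0.09 m is 1.8.

```bash
echo '[{"jaw":0.05, "sz":0.9}, {"jaw":0.05, "sz":1.8}, {"jaw":0.05, "sz":2.1}, {"jaw":0.05, "sz":2.1}, {"jaw":0.01, "sz":2.1}]' | python3 -m jog 15; echo '[{"jaw":0.01}, {"jaw":0.01}, {"jaw":0.01}, {"jaw":0.01}, {"jaw":0.01}]' | python3 -m jog; echo '[{"jaw":0.01, "sx":0.28, "sz":-0.14}, {"jaw":0.01, "sx":0.58, "sz":-0.18}, {"jaw":0.01, "sx":0.86, "sz":-0.14}, {"jaw":0.01, "sx":1.08, "sz":-0.04}, {"jaw":0.01, "sx":1.28, "sz":0.12}]' | python3 -m jog; cat > m.py <<'E'
from h import *
for n,roi in(('scene',(190,300,285,400)),('side',(195,300,300,420)),('wrist',(0,310,200,460))):
    o,p,f=reds(n,roi)
    for a in o:
        if abs(a[2][1])<.04: print(n,a, 'ang',np.degrees(np.arctan2(a[2][0],a[2][2]-.13)).round(1))
o=bot.get_obs();print(o['time'],loc(o['ee_pos']),o['contact_force'].round(1),o['grip_width'],o['gripper_force'])
E
python3 m.py
```

```text
time: 9.15
ee_pos: [0.5328, -0.0716, 0.1411]
tool_rot: [0.998, 0.056, 0.0, -0.0]
contact_force: [0.9, -0.0, 0.4]
grip_width: 0.0449
gripper_force: 0.0
time: 9.65
ee_pos: [0.5334, -0.0753, 0.1416]
tool_rot: [0.999, 0.054, 0.001, 0.001]
contact_force: [0.8, -5.6, 4.2]
grip_width: 0.0201
gripper_force: 15.0
time: 10.15
ee_pos: [0.597, -0.0685, 0.1363]
tool_rot: [0.999, 0.054, 0.001, 0.002]
contact_force: [-0.4, -5.9, 8.7]
grip_width: 0.0199
gripper_force: 15.0
wrist ([293, 249, 45, 23, 724], [314.7, 256.7], [0.0506, -0.0026, 0.1645]) ang 55.7
10.3 [ 0.03573457 -0.00297401  0.13515345] [ 3.8 -4.9 -1.5] 0.019741751303532402 15.000413954257965
```

To row units: 0.014 m is 0.28, 0.01 m is 0.2.

```bash
echo '[{"jaw":0.01, "sx":0.12, "sz":0.14}, {"jaw":0.01, "sx":0.2, "sz":0.28}, {"jaw":0.01, "sx":0.2, "sz":0.28}]' | python3 -m jog; python3 m.py
```

```text
time: 10.6
ee_pos: [0.6086, -0.0674, 0.1215]
tool_rot: [0.999, 0.054, 0.002, 0.001]
contact_force: [3.3, -6.0, 0.9]
grip_width: 0.0197
gripper_force: 15.0
wrist ([293, 255, 45, 19, 538], [314.5, 260.7], [0.0584, -0.0025, 0.1493]) ang 71.7
10.75 [ 0.04602835 -0.00305886  0.12153735] [ 3.7 -5.2  0.1] 0.0200993850984521 15.001637041568756
```

```bash
echo '[{"jaw":0.06}, {"jaw":0.06}, {"jaw":0.06}, {"jaw":0.06, "sz":-1}, {"jaw":0.06, "sz":-2}]' | python3 -m jog; echo '[{"jaw":0.06, "sx":-0.8, "sz":-0.2}, {"jaw":0.06, "sx":-1.52, "sz":-0.5}, {"jaw":0.06, "sx":-1.52, "sz":-0.5}, {"jaw":0.06, "sx":-1.52, "sz":-0.5}, {"jaw":0.06, "sx":-1.52, "sz":-0.5}]' | python3 -m jog; python3 m.py; echo '[{"jaw":0.06}, {"jaw":0.06}, {"jaw":0.06}, {"jaw":0.06}, {"jaw":0.06}]' | python3 -m jog >/dev/null;  python3 m.py;echo '[{"jaw":0.06}, {"jaw":0.06}, {"jaw":0.06}, {"jaw":0.06}, {"jaw":0.06}]' | python3 -m jog >/dev/null; echo '[{"jaw":0.06}, {"jaw":0.06}, {"jaw":0.06}, {"jaw":0.06}, {"jaw":0.06}]' | python3 -m jog >/dev/null; python3 m.py
```

```text
time: 11.25
ee_pos: [0.6042, -0.0639, 0.22]
tool_rot: [0.998, 0.055, -0.002, -0.001]
contact_force: [0.8, -0.5, -0.6]
grip_width: 0.0562
gripper_force: 0.0
time: 11.75
ee_pos: [0.5311, -0.0726, 0.2451]
tool_rot: [0.998, 0.055, 0.0, -0.0]
contact_force: [-0.3, 0.2, -0.0]
grip_width: 0.06
gripper_force: 0.0
wrist ([304, 146, 31, 14, 371], [319.2, 151.6], [0.0308, -0.0027, 0.1824]) ang 30.4
11.9 [-0.03180721  0.00032404  0.24462541] [0.3 0.2 0.7] 0.05999583046926735 0.0
wrist ([304, 148, 30, 14, 381], [318.3, 154.2], [0.0285, -0.0024, 0.1837]) ang 28.0
12.55 [-3.23189216e-02 -5.87386892e-05  2.45546436e-01] [-0.2 -0.5  0.3] 0.06001459778790558 0.0
wrist ([304, 149, 30, 13, 363], [318.5, 154.6], [0.0282, -0.0026, 0.1838]) ang 27.7
13.7 [-3.23241546e-02 -4.17168173e-05  2.45502438e-01] [0.3 0.6 0.3] 0.059925663449908476 0.0
```

Careful with the scale: shifts go in units of 50 mm and turns go in units of 0.2 rad. That gives: 0.108 m is 2.16, 0.07 m is 1.4.

```bash
echo '[{"jaw":0.05, "sx":0.8, "sy":0.04}, {"jaw":0.05, "sx":1.28, "sy":0.06, "sz":0.4}, {"jaw":0.05, "sx":1.28, "sy":0.06, "sz":1.4}, {"jaw":0.05, "sx":1.28, "sy":0.06, "sz":2.16}, {"jaw":0.05, "sx":1.28, "sy":0.06, "sz":2.16}]' | python3 -m jog 15; echo '[{"jaw":0.01}, {"jaw":0.01}, {"jaw":0.01}, {"jaw":0.01}, {"jaw":0.01}]' | python3 -m jog; echo '[{"jaw":0.01, "sx":-0.3, "sz":-0.18}, {"jaw":0.01, "sx":-0.64, "sz":-0.24}, {"jaw":0.01, "sx":-0.98, "sz":-0.18}, {"jaw":0.01, "sx":-1.28}, {"jaw":0.01, "sx":-1.5, "sz":0.26}]' | python3 -m jog;python3 m.py
```

```text
time: 14.2
ee_pos: [0.5899, -0.0688, 0.1325]
tool_rot: [0.998, 0.055, -0.005, -0.001]
contact_force: [-0.8, 1.3, 0.2]
grip_width: 0.0504
gripper_force: 0.0
time: 14.7
ee_pos: [0.5954, -0.0688, 0.1392]
tool_rot: [0.998, 0.055, 0.001, -0.0]
contact_force: [0.4, 2.0, 7.2]
grip_width: 0.02
gripper_force: 15.0
time: 15.2
ee_pos: [0.5228, -0.0765, 0.127]
tool_rot: [0.998, 0.055, 0.004, -0.0]
contact_force: [1.2, 2.2, 8.1]
grip_width: 0.0199
gripper_force: 15.0
wrist ([292, 296, 46, 10, 413], [314.4, 300.9], [-0.0428, -0.002, 0.1714]) ang -46.0
15.35 [-0.04295622 -0.00243096  0.12494336] [ 1.1  1.8 -0.1] 0.020158389631892804 15.000511407852173
```

```bash
echo '[{"jaw":0.06}, {"jaw":0.06}, {"jaw":0.06}, {"jaw":0.06, "sz":-1}, {"jaw":0.06, "sz":-2}]' | python3 -m jog; echo '[{"jaw":0.06, "sx":0.2, "sz":-0.4}, {"jaw":0.06, "sx":0.2, "sz":-0.4}, {"jaw":0.06, "sx":0.2, "sz":-0.4}, {"jaw":0.06, "sx":0.2, "sz":-0.4}, {"jaw":0.06, "sx":0.2, "sz":-0.4}]' | python3 -m jog; python3 m.py; echo '[{"jaw":0.06}, {"jaw":0.06}, {"jaw":0.06}, {"jaw":0.06}, {"jaw":0.06}]' | python3 -m jog >/dev/null;  python3 m.py;echo '[{"jaw":0.06}, {"jaw":0.06}, {"jaw":0.06}, {"jaw":0.06}, {"jaw":0.06}]' | python3 -m jog >/dev/null; echo '[{"jaw":0.06}, {"jaw":0.06}, {"jaw":0.06}, {"jaw":0.06}, {"jaw":0.06}]' | python3 -m jog >/dev/null; python3 m.py
```

```text
time: 15.85
ee_pos: [0.5183, -0.0775, 0.2244]
tool_rot: [0.998, 0.055, -0.002, -0.0]
contact_force: [0.9, -0.8, -0.3]
grip_width: 0.0561
gripper_force: 0.0
time: 16.35
ee_pos: [0.5284, -0.0763, 0.243]
tool_rot: [0.998, 0.055, -0.002, -0.0]
contact_force: [-0.5, -0.0, -0.5]
grip_width: 0.06
gripper_force: 0.0
scene ([343, 214, 6, 7, 15], [345.5, 216.6], [-0.0115, 0.0034, 0.1891]) ang -11.0
side ([350, 232, 5, 8, 11], [352.8, 235.1], [-0.0095, -0.0116, 0.1852]) ang -9.8
wrist ([299, 204, 31, 14, 375], [314.0, 210.5], [-0.0113, -0.0023, 0.1889]) ang -10.9
16.5 [-0.03395744 -0.00292855  0.2436251 ] [-1.3  0.4  1.1] 0.06003343518953633 0.0
scene ([343, 213, 6, 8, 17], [344.6, 216.2], [-0.0075, 0.0053, 0.187]) ang -7.5
side ([352, 232, 4, 8, 10], [354.1, 235.7], [-0.0076, -0.013, 0.1825]) ang -8.2
wrist ([299, 202, 31, 14, 394], [313.6, 209.0], [-0.0093, -0.0021, 0.1894]) ang -8.9
17.15 [-0.03333354 -0.00303818  0.24450851] [ 0.4 -1.2  0.2] 0.06027820702880173 0.0
scene ([343, 213, 5, 8, 16], [344.5, 216.1], [-0.0071, 0.0065, 0.1878]) ang -7.0
side ([353, 233, 3, 8, 11], [354.5, 235.8], [-0.0062, -0.0129, 0.1849]) ang -6.4
wrist ([299, 202, 31, 14, 366], [313.7, 208.5], [-0.009, -0.0022, 0.1895]) ang -8.6
18.3 [-0.0333344  -0.00304254  0.24450704] [-0.6  0.4  0.6] 0.05988084724075707 0.0
```

To row units: 0.107 m is 2.14, 0.09 m is 1.8.

```bash
echo '[{"jaw":0.05, "sz":0.9}, {"jaw":0.05, "sz":1.8}, {"jaw":0.05, "sz":2.14}, {"jaw":0.05, "sz":2.14}, {"jaw":0.01, "sz":2.14}]' | python3 -m jog 15; echo '[{"jaw":0.01}, {"jaw":0.01}, {"jaw":0.01}, {"jaw":0.01}, {"jaw":0.01}]' | python3 -m jog; python3 m.py; echo '[{"jaw":0.01, "sx":0.08, "sz":-0.06}, {"jaw":0.01, "sx":0.18, "sz":-0.12}, {"jaw":0.01, "sx":0.28, "sz":-0.16}, {"jaw":0.01, "sx":0.28, "sz":-0.16}]' | python3 -m jog;python3 m.py
```

```text
time: 18.8
ee_pos: [0.5303, -0.0763, 0.1379]
tool_rot: [0.998, 0.055, 0.0, 0.0]
contact_force: [-0.1, -0.3, -0.3]
grip_width: 0.0454
gripper_force: 0.0
time: 19.3
ee_pos: [0.5303, -0.0757, 0.1385]
tool_rot: [0.998, 0.055, 0.001, -0.0]
contact_force: [-1.3, 1.9, 6.3]
grip_width: 0.0199
gripper_force: 15.0
side ([353, 232, 3, 9, 13], [354.4, 235.5], [-0.0061, -0.014, 0.1853]) ang -6.3
wrist ([289, 240, 52, 22, 1043], [314.5, 251.3], [-0.009, -0.0022, 0.1895]) ang -8.6
19.45 [-0.03271225 -0.00252872  0.13845079] [-1.9  1.9  6.9] 0.019426525766194604 15.00346451997757
time: 19.85
ee_pos: [0.5428, -0.0744, 0.1454]
tool_rot: [0.998, 0.055, -0.001, -0.0]
contact_force: [-4.7, 2.1, 2.1]
grip_width: 0.02
gripper_force: 15.0
side ([358, 231, 3, 8, 12], [359.2, 234.5], [0.0062, -0.0133, 0.1827]) ang 6.7
wrist ([290, 234, 50, 23, 1052], [314.5, 245.0], [0.0048, -0.0024, 0.1902]) ang 4.6
20.0 [-0.02003032 -0.00258457  0.14542993] [-4.3  2.3  1.6] 0.019945055469023577 15.000649988651276
```

To row units: 0.005 m is 0.1, -0.002 m is -0.04.

```bash
echo '[{"jaw":0.01, "sx":0.04, "sz":-0.02}, {"jaw":0.01, "sx":0.1, "sz":-0.04}, {"jaw":0.01, "sx":0.1, "sz":-0.04}, {"jaw":0.01, "sx":0.1, "sz":-0.04}]' | python3 -m jog;python3 m.py
```

```text
time: 20.4
ee_pos: [0.5483, -0.0738, 0.1473]
tool_rot: [0.998, 0.055, -0.0, -0.0]
contact_force: [-3.9, 3.1, -1.8]
grip_width: 0.0198
gripper_force: 15.0
side ([361, 232, 2, 7, 8], [361.1, 234.8], [0.0103, -0.0138, 0.1829]) ang 11.0
wrist ([290, 233, 50, 22, 1033], [314.0, 244.0], [0.0101, -0.0021, 0.1896]) ang 9.6
20.55 [-0.01454197 -0.00263679  0.14727379] [-3.6  2.2 -2.8] 0.020078361974874583 15.000601261854172
```

```bash
echo '[{"jaw":0.01}, {"jaw":0.01}, {"jaw":0.01}]' | python3 -m jog; python3 m.py; python3 - <<'E'
from h import *
o,p,f=reds('scene',(190,300,285,400))
for a in o: print(a,loc(onplane(p,f,*a[1],.195)).round(4))
o,p,f=reds('side',(195,300,300,420))
for a in o: print(a,loc(onplane(p,f,*a[1],.195)).round(4))
print(bot.finish_job())
E
```

```text
time: 20.85
ee_pos: [0.5483, -0.0738, 0.1473]
tool_rot: [0.998, 0.055, -0.0, -0.0]
contact_force: [-4.0, 3.5, -2.3]
grip_width: 0.02
gripper_force: 15.0
side ([361, 232, 2, 7, 9], [361.2, 234.4], [0.0113, -0.0128, 0.1817]) ang 12.3
wrist ([290, 233, 49, 22, 1030], [314.0, 244.0], [0.0101, -0.0022, 0.1896]) ang 9.6
21.0 [-0.01454926 -0.00267861  0.14727471] [-4.1  3.5 -2.2] 0.020028792001942228 15.000232458114624
([331, 231, 7, 10, 50], [333.9, 235.5], [-0.0427, 0.0906, 0.2011]) [-0.0395  0.0871  0.195 ]
([384, 232, 5, 4, 15], [385.5, 233.6], [-0.0532, -0.1559, 0.0198]) [-0.1407 -0.0145  0.195 ]
([320, 213, 5, 11, 44], [321.8, 217.7], [-0.0417, 0.0803, 0.1964]) [-0.0404  0.0827  0.195 ]
([360, 232, 2, 7, 8], [360.9, 235.4], [0.0117, -0.0116, 0.1787]) [-0.0048 -0.0377  0.195 ]
the job is handed in; nothing more can be done
None
```

I handed the job in at about 21 s: the bolt is fully home, and the wheel is held still with its red bar 9.6° away from the robot, midway between its rests at +27.7° and −8.6°, so the heavy side is straight down; I did not re-check the other bench items, but the arm only touched the bolt and wheel.

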